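Load an LED bar into the test sleeve

ROBOT

A 7-joint arm with a two-finger parallel gripper is mounted at the origin on the work surface. World frame = base frame: x ahead of the robot, y to its left, z up, the work surface at z = 0. Lengths are in m, angles in rad, forces in N, time in s.
With the tool pointing down it reaches from about 0.4 to 0.85 m from the base axis. Payload 10.4 kg.
Tool frame: the origin (TCP) lies between the finger pads; the fingertips stand manip.tip_extent ahead of it and the grasp point (between the pads) lies 6 mm ahead of it (manip.tip_extent is the distance from the TCP to the fingertips, in m); z points along the fingers, y is the line along which they close (so a half turn about z gives the same grasp; the last joint's range is limited). The gripper opens to 85 mm and grips with 20 to 120 N. Pads are 22 mm wide; open, the fingers measure 114 mm over their backs; the gripper's body (76 mm by 85 mm) begins 54 mm behind the grasp point. The pads swing forward as they close: fully open they stand 13 mm farther back than shut.
Start: joints at [-1.187, 0.332, -0.065, 1.46, 0.022, 1.35, -0.088], TCP at [0.247, 0.574, 0.222] pointing down, gripper open.
Joint ranges: [-2.6, 2.6], [-0.5, 2.12], [-1.47, 1.34], [0.16, 2.42], [-1.27, 4.41], [0.06, 2.06], [-2.6, 2.6]. Speed limits (rad/s): [2.22, 2.22, 2.79, 2.79, 3.14, 3.14, 3.14].

INTERFACE

Orientations are given as a unit quaternion [x, y, z, w].
In Python, from workcell import get_obs, optics, workorder, manip gives the robot as it stands.
- The arm moves only by the tool jog_arm, never from a script. Its argument "increments" is a list of rows, each a list of 7 numbers: the shift along the tool's x, y, z in m, then the turn, a rotation vector about the tool's x, y, z in rad, then the opening, from -1 (shut) to 1 (fully open). A call has 1 to 5 rows; each row is the pose to reach, as a shift and turn from the pose commanded when the call began, along the tool's axes at that moment; what a row does not reach only later rows make up. A row lasts 1/12 s, in which the tool goes at most 41.7 mm and 7.16 degrees, less where a joint would pass 70% of its speed; a pose out of reach is approached as far as the arm can. A call with a gripper value outside its range is refused whole. The fingers move at their own pace and stop on an object; "grip_force" is the grip in N (left out, the last holds). Time passes only in rows, so rows that repeat a pose let the fingers close. It gives the time, the measured TCP pose, the force, the opening and the grip force at its end, in the units of the state.
- get_obs(): the state, without advancing time (a new reading comes with each control period).
- optics.camera(name): name is "scene" or "top" or "wrist"; returns a dict with "color" (480x640x3 uint8, red, green, blue), "depth" (480x640 float32, m along the optical axis (not along the pixel's ray), 0 where there is no reading), "K" (3x3 intrinsics, pixels), "R" (3x3) and "t" (3): a world point X has camera coordinates R X + t. Camera axes: x right, y down, z forward; pixel columns grow to the right and rows downward; lengths in m; the calibration is good to about 2 mm. A picture is of the moment at which its call begins.
- workorder.hand_in(): hands the job in; it is judged then, once.
The state is a dict: "clock": time; "joint_pos": joint angles; "joint_velocities": joint speeds; "tau": joint torques, N m; "position": TCP position; "ee_rot": TCP orientation; "ft_force": force on the tool from outside, world axes, zero at the start; "torque": the same for the moment, N m; "grip_width": opening from 0.0 (shut) to 1.0 (fully open); "grasp_force": force on a finger pad.
Only numpy, scipy, OpenCV 4.12 (cv2) and the standard library are available. Lean on these libraries where they do the work, as an engineer would, in place of code of your own. Each camera call takes 0.05 s, during which the arm holds its last target. There are 200 camera calls.

TASK

Draw the LED bar (the one with LEDs and a plug on its end) out of the storage rack, lay it flat on the bench and let go, so that you can take it again at its tail. Then slide it, plug end first, into the slotted test sleeve until its plug has pushed the hidden end contact fully in (feel for it, its depth differs each time; do not ram it), and let go. Leave the plain bar in the rack, the multimeter, the tape roll and the screwdriver where they are.

Things in the scene. Friction and masses are not known exactly. Their poses are not given: they have to be found in the camera images.
- led_bar: Aluminium LED bar 170 long (x), 24 wide, 20 high, 0.13 kg, row of LEDs on a strip on top, last 22 at the tail (-x end) grey plastic. From its +x end face (shoulder) a brass plug 12 wide, 10 high stands out 12, centred. Origin: centre of the underside; x towards the plug, z up. Starts in a rack channel, underside 10 above the bench, tail inside, front 72 and plug sticking out.
- bar_shoulder (a point): Centre of the LED bar's flat +x end face, where the plug stands out: 85 ahead of the bar's origin, 10 above its underside.
- bar_tail (a point): Centre of the LED bar's tail end face: 85 behind the bar's origin, 10 above its underside.
- blank_bar: A plain bar of the same section and length, without LEDs or plug, in the rack's other channel, axes as for the LED bar. Must stay there.
- rack: Fixed grey plastic storage rack: two parallel channels along its x, 85 apart (y = +-42.5), open only at x = +50, closed at x = -50. Channel 26.5 wide, 22 high, floor 10 above the bench, roofed by lips with a 12 slit, so a bar comes out only endways along the rack's +x. Rack 37 high. Origin: on the bench under its middle.
- sleeve: Fixed grey metal test sleeve: one channel along its x (the direction of insertion), mouth at x = -60 with flared lips 9 further out. Channel 25.6 wide, 22 high, floor 10 above the bench, 13 slit along the top, 37 high. From x = 19 on it lies under the white meter head (46 high, 90 wide, to x = 154), which hides the end contact. Origin: on the bench, on the channel's axis.
- sleeve_mouth (a point): Centre of the sleeve's mouth, 21 above the bench, at x = -60 of the sleeve.
- contact (a joint): Hidden end contact, a plate across the channel that the plug's tip meets and pushes in: 0 = out (start), 0.006 m = fully in, a hard stop. It moves at about 4 N and stays where pushed. It is set to another depth each time, not shown: its untouched face lies anywhere from x = 42 to 78 of the sleeve, so 38 to 76 of the bar's tail stay outside the mouth when home.
- multimeter: Orange handheld multimeter lying on its back, 80 x 160 x 44 high; origin under its middle. Bystander.
- tape_roll: Roll of yellow tape lying flat, 90 across, 24 high; origin under its middle. Bystander.
- screwdriver: Screwdriver lying on the bench, about 200 long, its handle to its -x; origin at its underside. Bystander.

How it is judged:
On the way, in this order (a step that is already met when the one before it is completed fails the run):
1. the LED bar is drawn right out of the rack (x of bar_tail in the frame of rack above 0.05 m), for 0.1 s.
2. it lies flat on the bench, let go (height (world z) of led_bar below 0.004 m and angle between led_bar's own z axis and vertical below 0.1 rad and contact force between led_bar and the fingers below 0.2 N), for 0.1 s.
3. its plug end is at least 30 mm inside the sleeve (x of bar_shoulder in the frame of sleeve above -0.03 m and y of bar_shoulder in the frame of sleeve between -0.004 and 0.004 m and z of bar_shoulder in the frame of sleeve between 0.014 and 0.028 m and angle between the x axis of led_bar and the x axis of sleeve, either way round below 0.06 rad), for 0.1 s.
At the end, for the whole second after the job is handed in: The LED bar lies at rest in the sleeve, plug end first and level, its plug holding the end contact pushed in by at least 4 of its 6 mm, released (value of joint contact above 0.004 m and x of bar_shoulder in the frame of sleeve between 0.028 and 0.08 m and y of bar_shoulder in the frame of sleeve between -0.004 and 0.004 m and z of bar_shoulder in the frame of sleeve between 0.014 and 0.028 m and angle between the x axis of led_bar and the x axis of sleeve, either way round below 0.06 rad and linear speed of led_bar below 0.02 m/s and angular speed of led_bar below 0.1 rad/s); the robot touches nothing.
It fails at once if the LED bar is rammed: it presses on the sleeve with over 35 N (contact force between led_bar and sleeve above 35 N).
It fails at once if the plain bar is moved more than 20 mm (distance of blank_bar from where it was at the start of the episode above 0.02 m).
It fails at once if the multimeter is moved more than 30 mm (distance of multimeter from where it was at the start of the episode above 0.03 m).
It fails at once if the tape roll is moved more than 30 mm (distance of tape_roll from where it was at the start of the episode above 0.03 m).
It fails at once if the screwdriver is moved more than 30 mm (distance of screwdriver from where it was at the start of the episode above 0.03 m).
It also fails if it takes over 58 s, if anything falls off the work surface, if the arm or the gripper's body presses on something with over 40 N, if the wrist force passes 120 N, or if a joint passes its speed limit or range.

## Working session

There is one attempt and no reset: what is moved stays moved. The work goes in short steps, Python scripts to look and compute and a tool call to move; the robot and the scene stay as the last step left them, time stands still between calls to the robot, and variables do not carry over. Pictures are saved under pics/ and viewed, at most 10 in all, crops included, and the job is handed in when it is done.

Besides the shell and the picture viewer there is one more tool, called after ">>>" as name([rows], argument=value, ...), one row to a line, values as JSON. jog_arm: Moves the arm, as the interface text tells. Its arguments: {"type":"object","properties":{"increments":{"type":"array"},"grip_force":{"type":"number"}},"required":["increments"]}

```bash
mkdir -p pics; ls; python3 - <<'E'
from workcell import get_obs, optics, manip
import cv2,numpy as np
print(get_obs()); print(manip.tip_extent)
for n in ("top","scene"):
    c=optics.camera(n); cv2.imwrite(f"pics/{n}0.png",c["color"][:,:,::-1]); np.savez(f"{n}0.npz",**c)
    print(c["K"],c["R"],c["t"])
E
```

```text
pics
{'clock': 0.0, 'joint_pos': array([-1.18657219,  0.3328527 , -0.0647059 ,  1.46093881,  0.02159249,
        1.34990761, -0.08847305]), 'joint_velocities': array([-0.00041392,  0.0009351 ,  0.00027355,  0.00059843,  0.00221414,
       -0.00123082, -0.00098054]), 'tau': array([-3.83614988e-04, -6.25453234e+01,  4.89763822e-02, -3.91606236e+01,
        1.62298023e-02,  9.84587939e-03, -2.99281214e-05]), 'position': array([0.24715487, 0.57363039, 0.22132913]), 'ee_rot': array([ 2.01986797e-01,  9.79387991e-01, -6.96275089e-04, -1.14476148e-04]), 'ft_force': array([-0.14322325,  0.25622368,  0.02579315]), 'torque': array([ 0.04965921, -0.02293317, -0.02656927]), 'grasp_force': 0.0, 'grip_width': 1.002937409002777}
0.025
[[593.31091811   0.         324.2217585 ]
 [  0.         593.31091811 233.94141843]
 [  0.           0.           1.        ]] [[ 0.00163125 -0.99998176  0.00581612]
 [-0.99831805 -0.00196554 -0.05794148]
 [ 0.05795185 -0.00571182 -0.99830304]] [-0.01129258  0.57208163  1.40577665]
[[562.13397231   0.         316.07693601]
 [  0.         562.13397231 244.0661547 ]
 [  0.           0.           1.        ]] [[-0.58310388  0.81206645 -0.02319348]
 [ 0.47478427  0.31747433 -0.82084709]
 [-0.65921906 -0.48965102 -0.57067689]] [ 0.33164175 -0.22105925  1.64879089]
```

View pics/top0.png

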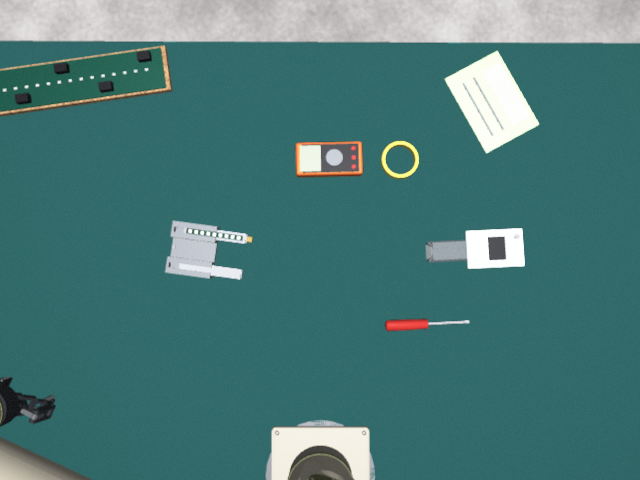

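View pics/scene0.png

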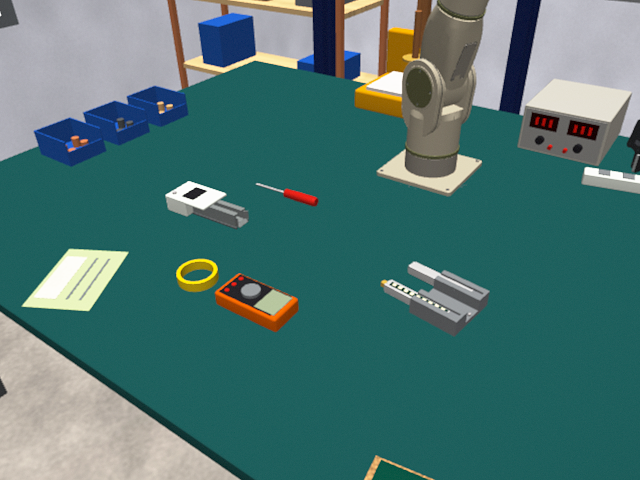

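The top view shows the rack at about (195,250), with the LED bar's plug at (250,239) pointing right. The sleeve mouth is at about (428,251), and its insertion direction is also to the right. Next I'll enlarge both.

```bash
python3 - <<'E'
import cv2,numpy as np
im=cv2.imread("pics/top0.png")
a=im[210:290,160:260]; b=im[220:280,420:530]
a=cv2.resize(a,(800,640),interpolation=cv2.INTER_CUBIC)[:600]
b=cv2.resize(b,(770,420),interpolation=cv2.INTER_CUBIC)
cv2.imwrite("pics/a.png",a); cv2.imwrite("pics/b.png",b)
E
```

```text
(no output)
```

View pics/a.png

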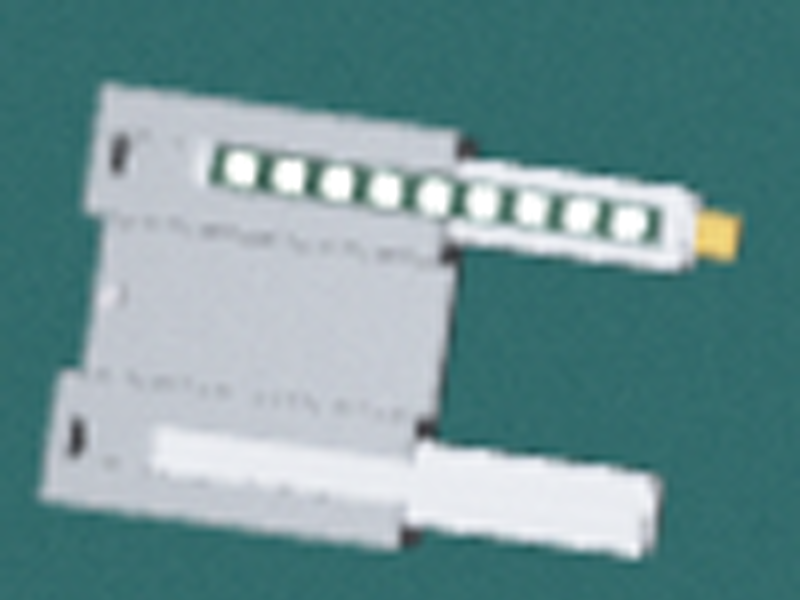

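View pics/b.png

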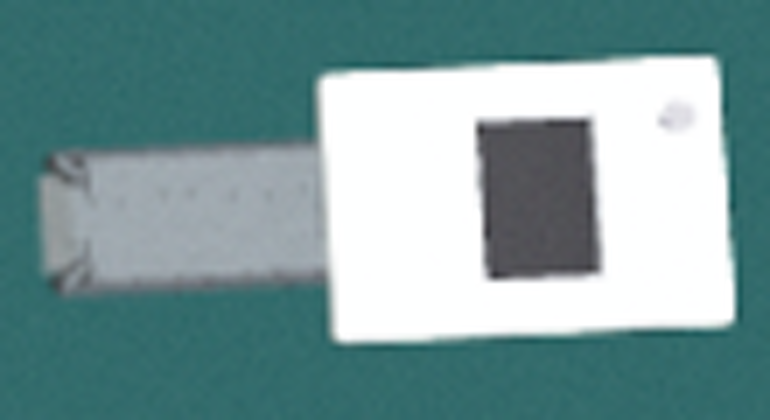

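The enlarged crops give these pixels. LED bar front face: (697,190) to (688,270), with the plug tip at (740,237) in crop a. Meter head corners: (318,75), (716,57), (735,325), (333,343) in crop b. The sleeve body runs from x = 75 to 320 with its edges at y = 150 and 292.

```bash
cat > h.py <<'E'
import numpy as np
from scipy.spatial.transform import Rotation as Ro
def px2w(c,u,v,z):
    d=c["R"].T@np.linalg.inv(c["K"])@np.array([u,v,1.]); o=-c["R"].T@c["t"]
    return (o+d*(z-o[2])/d[2])
E
python3 - <<'E'
import numpy as np
from h import *
from workcell import get_obs
c=dict(np.load("top0.npz"))
A=lambda p,z:px2w(c,(p[0]+.5)/8-.5+160,(p[1]+.5)/8-.5+210,z)
B=lambda p,z:px2w(c,(p[0]+.5)/7-.5+420,(p[1]+.5)/7-.5+220,z)
np.set_printoptions(precision=4,suppress=True)
pr=lambda n,p:print(n,p[:2])
for n,p,z in [("shU",(697,190),.03),("shL",(688,270),.03),("edU",(475,160),.03),("edL",(455,241),.03),("plug",(740,237),.025),
 ("rackUL",(105,85),.037),("rackLL",(42,498),.037),("rackUR",(465,135),.037),("rackLR",(405,548),.037),("ledfirst",(241,168),.03),("ledlast",(630,223),.03),
 ("blankU",(658,475),.03),("blankL",(643,555),.03)]: pr(n,A(p,z))
H=[B(p,.046) for p in [(318,75),(716,57),(735,325),(333,343)]]
for h in H: print("head",h[:2])
d=(H[1]+H[2]-H[0]-H[3])[:2]; d2=(H[1]-H[0])[:2]; print("dir",np.degrees(np.arctan2(d[1],d[0])),np.linalg.norm(d)/2)
w=(H[0]+H[1]-H[2]-H[3])[:2]; print("wdir",np.degrees(np.arctan2(w[1],w[0])),np.linalg.norm(w)/2)
for p in [(85,150),(88,292),(318,145),(320,280)]: pr("slv",B(p,.037))
pr("lipfloor",B((42,225),.01))
# depth-based: head top, bar top
D=c["depth"];v,u=np.mgrid[0:480,0:640]
ray=np.stack([u,v,np.ones_like(u)],-1)@np.linalg.inv(c["K"]).T*D[...,None]
W=(ray-c["t"])@c["R"]; 
import cv2
def rect(m,n):
    P=W[m][:,:2]; r=cv2.minAreaRect(P.astype(np.float32)); print(n,m.sum(),r, P.mean(0), W[m][:,2].mean())
s=np.zeros_like(D,bool); s[220:280,420:530]=1
rect(s&(W[...,2]>.0415)&(W[...,2]<.055),"head")
s[:]=0; s[232:245,219:246]=1
rect(s&(W[...,2]>.022)&(W[...,2]<.04),"bar")
s[:]=0; s[210:290,160:213]=1
rect(s&(W[...,2]>.032)&(W[...,2]<.045),"rack")
o=get_obs(); print(Ro.from_quat(o["ee_rot"]).as_matrix())
E
```

```text
shU [0.5725 0.1738]
shL [0.5487 0.1763]
edU [0.5812 0.2397]
edL [0.5572 0.2453]
plug [0.5588 0.1615]
rackUL [0.6028 0.3479]
rackLL [0.481  0.3644]
rackUR [0.5882 0.2415]
rackLR [0.4665 0.2577]
ledfirst [0.5787 0.309 ]
ledlast [0.5626 0.1936]
blankU [0.488  0.1846]
blankL [0.4645 0.1888]
head [ 0.5797 -0.3412]
head [ 0.586  -0.4753]
head [ 0.496  -0.4801]
head [ 0.4898 -0.3451]
dir -87.32412227334048 0.13466102321817278
wdir 2.776004995227498 0.09003679162673729
slv [ 0.5547 -0.2643]
slv [ 0.5068 -0.2649]
slv [ 0.5565 -0.3431]
slv [ 0.511  -0.3432]
lipfloor [ 0.5301 -0.2543]
head 2123 ((0.5373029112815857, -0.37179404497146606), (0.08978068828582764, 0.21437716484069824), 2.954301595687866) [ 0.5388 -0.4088] 0.047021888874842786
bar 254 ((0.564254879951477, 0.20865724980831146), (0.06268654763698578, 0.02410651184618473), 88.61729431152344) [0.5648 0.2071] 0.030921673476460267
rack 1131 ((0.5355517268180847, 0.3020394444465637), (0.11020933836698532, 0.12354741990566254), 82.48250579833984) [0.5346 0.3062] 0.03715478393019419
[[-0.9184  0.3957 -0.0005]
 [ 0.3957  0.9184 -0.0011]
 [-0.     -0.0012 -1.    ]]
```

```bash
cat > go.py <<'E'
import sys,numpy as np
from h import *
from workcell import get_obs
x,y,z,yaw=map(float,sys.argv[1:5])  # yaw of tool y axis, deg
o=get_obs();R=Ro.from_quat(o["ee_rot"]).as_matrix()
yr=np.radians(yaw);ty=np.array([np.cos(yr),np.sin(yr),0]);tz=np.array([0,0,-1.]);T=np.stack([np.cross(ty,tz),ty,tz],1)
np.set_printoptions(precision=4,suppress=True)
print("shift",R.T@(np.array([x,y,z])-o["position"]),"turn",Ro.from_matrix(R.T@T).as_rotvec(),"pos",o["position"],"ft",o["ft_force"],"t",o["clock"],"q",o["joint_pos"],"grip",o["grip_width"],o["grasp_force"])
E
python3 go.py .5647 .2047 .12 -7.9
```

```text
shift [-0.4376 -0.2131  0.1017] turn [-0.001   0.0008  1.3019] pos [0.2472 0.5737 0.2214] ft [-0.2943  0.0886 -0.0049] t 0.1 q [-1.1866  0.3328 -0.0647  1.4608  0.0216  1.3499 -0.0885] grip 0.9991965654764675 0.0
```

>>> jog_arm([
  [-0.037,-0.018,0,0,0,0.11,1],
  [-0.074,-0.036,0.0,0,0,0.22,1],
  [-0.111,-0.054,0.01,0,0,0.33,1],
  [-0.148,-0.072,0.02,0,0,0.44,1],
  [-0.185,-0.09,0.03,0,0,0.55,1],
])

```text
clock: 0.52
position: [0.3812, 0.4179, 0.1921]
ee_rot: [0.463, 0.886, 0.0, -0.0]
ft_force: [1.3, 0.6, 0.1]
grip_width: 1.001
grasp_force: 0.0
```

>>> jog_arm([
  [-0.03,0.0,0,0,0,0.11,1],
  [-0.06,0,0,0,0,0.22,1],
  [-0.09,0,0.0,0,0,0.33,1],
  [-0.12,0,0,0,0,0.44,1],
  [-0.15,0,0,0,0,0.55,1],
])

```text
clock: 0.93
position: [0.4672, 0.2956, 0.1923]
ee_rot: [0.686, 0.728, -0.0, -0.0]
ft_force: [0.4, -0.0, 0.3]
grip_width: 1.003
grasp_force: 0.0
```

```bash
python3 go.py .5647 .2047 .12 -7.9
```

```text
shift [-0.0965  0.0921  0.0723] turn [-0.0004  0.0002  0.1965] pos [0.4672 0.2956 0.1923] ft [ 0.4353 -0.0197  0.3385] t 0.9333 q [-0.8696  0.1898  0.2529  1.7096 -0.0499  1.249  -0.5466] grip 1.0029953766738047 0.0
```

>>> jog_arm([
  [-0.027,0.026,0,0,0,0.1,1],
  [-0.054,0.052,0.02,0,0,0.196,1],
  [-0.081,0.077,0.04,0,0,0.196,1],
  [-0.0965,0.092,0.06,0,0,0.196,1],
  [-0.0965,0.092,0.06,0,0,0.196,1],
])

```text
clock: 1.35
position: [0.5658, 0.2002, 0.1281]
ee_rot: [0.754, 0.656, -0.003, 0.001]
ft_force: [-0.5, -0.6, -0.5]
grip_width: 0.999
grasp_force: 0.0
```

```bash
python3 go.py .5647 .2047 .038 -7.9; python3 - <<'E'
from workcell import optics
import cv2,numpy as np
c=optics.camera("wrist"); cv2.imwrite("pics/w1.png",c["color"][:,:,::-1]); np.savez("w1.npz",**c)
E
```

```text
shift [ 0.0049 -0.0014  0.0901] turn [-0.0031  0.0058 -0.001 ] pos [0.5658 0.2002 0.1281] ft [-0.5425 -0.6209 -0.5155] t 1.35 q [-0.7004  0.3572  0.3488  1.659  -0.1271  1.1538 -0.4585] grip 0.9991353036150988 0.0
```

View pics/w1.png

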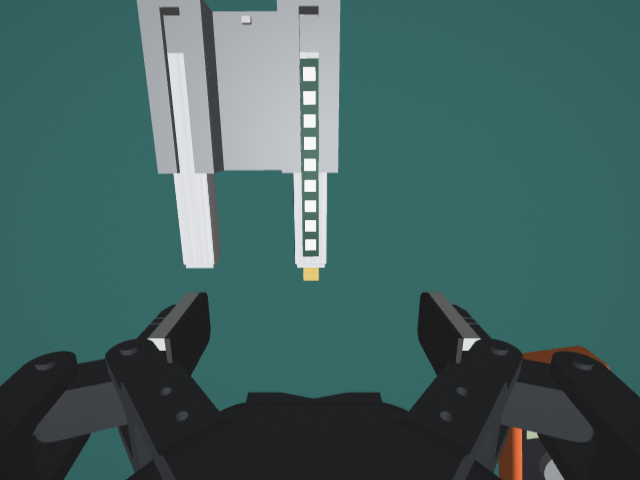

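Wrist view: the LED bar's front is at (310.5,265), the plug at (311,275), and its first and last LEDs at (309,73) and (310,245). I'll check these against the top-camera values.

```bash
python3 - <<'E'
import numpy as np
from h import *
c=dict(np.load("w1.npz"))
for u,v in [(310.5,265),(309.5,73.5),(310.5,244.5),(294.5,263),(326.5,263)]: print(px2w(c,u,v,.03)[:2].round(4))
E
```

```text
[0.5612 0.1784]
[0.5794 0.3101]
[0.5635 0.1944]
[0.5494 0.1816]
[0.5734 0.1783]
```

>>> jog_arm([
  [0.006,-0.001,0.02,-0.003,0.005,0,1],
  [0.006,-0.001,0.045,-0.003,0.005,0,1],
  [0.006,-0.001,0.07,-0.003,0.005,0,1],
  [0.006,-0.001,0.088,-0.003,0.005,0,1],
  [0.006,-0.001,0.088,-0.003,0.005,0,1],
])

```text
clock: 1.82
position: [0.5616, 0.2134, 0.0413]
ee_rot: [0.752, 0.66, 0.0, -0.002]
ft_force: [-0.8, -0.7, 0.3]
grip_width: 0.996
grasp_force: 0.0
```

```bash
python3 go.py .5652 .2062 .038 -7.85
```

```text
shift [-0.0067  0.0045  0.0033] turn [-0.002  -0.0026  0.007 ] pos [0.5616 0.2134 0.0413] ft [-0.8392 -0.6661  0.2555] t 1.8167 q [-0.6931  0.452   0.3183  1.7318 -0.1687  0.9847 -0.4411] grip 0.9962481103107109 0.0
```

>>> jog_arm([
  [-0.007,0.004,0.003,-0.002,-0.002,0.007,1],
  [-0.007,0.004,0.003,-0.002,-0.002,0.007,1],
  [-0.007,0.004,0.003,-0.002,-0.002,0.007,1],
  [-0.007,0.004,0.003,-0.002,-0.002,0.007,1],
])

```text
clock: 2.15
position: [0.5684, 0.2056, 0.043]
ee_rot: [0.755, 0.656, 0.004, 0.001]
ft_force: [-0.3, 0.4, 0.3]
grip_width: 1.0
grasp_force: 0.0
```

```bash
python3 go.py .5652 .2062 .038 -7.85
```

```text
shift [ 0.0001 -0.0033  0.005 ] turn [ 0.0067 -0.0045 -0.0022] pos [0.5684 0.2056 0.043 ] ft [-0.3369  0.3825  0.2593] t 2.15 q [-0.6832  0.4517  0.3245  1.7291 -0.169   0.9799 -0.4349] grip 1.0004270531480959 0.0
```

>>> jog_arm([
  [0,-0.003,0.004,0,0,0,1],
  [0,-0.003,0.004,0,0,0,1],
  [0,-0.003,0.004,0,0,0,1],
])

```text
clock: 2.4
position: [0.5642, 0.206, 0.0375]
ee_rot: [0.754, 0.656, 0.003, 0.001]
ft_force: [0.0, 0.2, 0.6]
grip_width: 0.999
grasp_force: 0.0
```

>>> jog_arm([
  [0,0,0,0,0,0,1],
  [0,0,0,0,0,0,1],
])

```text
clock: 2.57
position: [0.5647, 0.2058, 0.0376]
ee_rot: [0.754, 0.656, 0.003, 0.001]
ft_force: [-0.1, 0.4, 0.3]
grip_width: 1.0
grasp_force: 0.0
```

```bash
python3 go.py .5652 .2062 .038 -7.85
```

```text
shift [ 0.0005  0.0005 -0.0003] turn [ 0.0051 -0.0032 -0.0019] pos [0.5647 0.2058 0.0376] ft [-0.0509  0.3616  0.2615] t 2.5667 q [-0.6855  0.4534  0.3228  1.7399 -0.1695  0.9695 -0.4367] grip 0.9999095659949148 0.0
```

>>> jog_arm([
  [0,0,0,0.005,-0.003,-0.002,-1],
  [0,0,0,0.005,-0.003,-0.002,-1],
  [0,0,0,0.005,-0.003,-0.002,-1],
  [0,0,0,0.005,-0.003,-0.002,-1],
  [0,0,0,0.005,-0.003,-0.002,-1],
], grip_force=60)

```text
clock: 2.98
position: [0.5646, 0.2057, 0.0375]
ee_rot: [0.754, 0.657, 0.0, -0.0]
ft_force: [0.1, 0.1, -0.6]
grip_width: 0.3
grasp_force: 0.0
```

>>> jog_arm([
  [0,0,0,0,0,0,-1],
  [0,0,0,0,0,0,-1],
  [0,0,0,0,0,0,-1],
  [0,0,0,0,0,0,-1],
  [0,0,0,0,0,0,-1],
])

```text
clock: 3.4
position: [0.5646, 0.2057, 0.0376]
ee_rot: [0.754, 0.657, 0.0, -0.0]
ft_force: [-0.1, 0.0, -0.3]
grip_width: 0.001
grasp_force: 0.0
```

```bash
python3 go.py .5652 .2062 .038 -7.85
```

```text
shift [ 0.0006  0.0005 -0.0004] turn [ 0.     -0.0001 -0.    ] pos [0.5646 0.2057 0.0376] ft [-0.1001  0.0371 -0.3258] t 3.4 q [-0.6844  0.4573  0.3224  1.7344 -0.1697  0.9771 -0.4347] grip 0.0007821701007831936 0.0
```

The gripper closed on nothing, so I'll look before moving again.

```bash
python3 - <<'E'
from workcell import optics
import cv2,numpy as np
c=optics.camera("wrist"); cv2.imwrite("pics/w2.png",c["color"][:,:,::-1]); np.savez("w2.npz",**c)
E
```

```text
(no output)
```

View pics/w2.png

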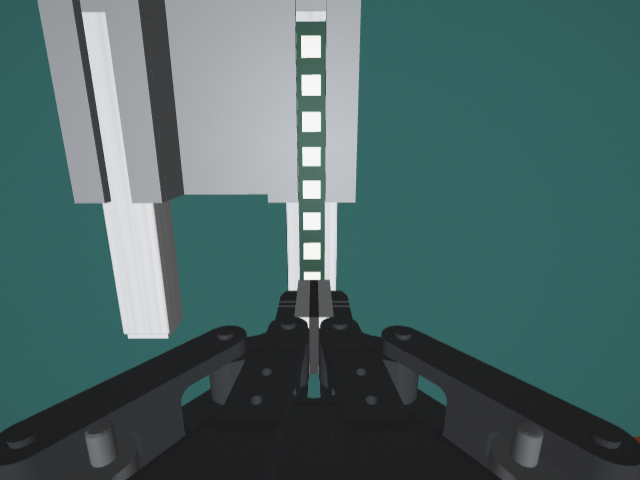

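The shut fingers are at (313,290) and seem to lie over the bar. The depth image will show where the tips are.

```bash
python3 - <<'E'
import numpy as np
from h import *
c=dict(np.load("w2.npz"))
def w(u,v):
    d=c["depth"][v,u]; return (c["R"].T@(np.linalg.inv(c["K"])@np.array([u,v,1.])*d-c["t"])).round(4)
for p in [(313,225),(313,275),(302,284),(324,284),(302,300),(324,300),(302,316),(324,316),(285,305),(342,305),(313,390),(313,384),(148,330),(311,120)]: print(p,w(*p))
for P in [(.5646,.2057,.0376),(.5646,.2057,.0126),(.5611,.1765,.03)]:
    q=c["K"]@(c["R"]@np.array(P)+c["t"]); print(P,q[:2]/q[2])
print(-c["R"].T@c["t"])
E
```

```text
(313, 225) [0.5696 0.236  0.0318]
(313, 275) [0.5662 0.2117 0.032 ]
(302, 284) [0.5625 0.2174 0.0556]
(324, 284) [0.5714 0.2162 0.0556]
(302, 300) [0.563  0.2175 0.0711]
(324, 300) [0.571  0.2159 0.0701]
(302, 316) [0.5634 0.2177 0.0841]
(324, 316) [0.5706 0.2162 0.0831]
(285, 305) [0.5558 0.2143 0.0668]
(342, 305) [0.5774 0.2111 0.0664]
(313, 390) [5.537e-01 1.224e-01 4.000e-04]
(313, 384) [5.543e-01 1.267e-01 2.000e-04]
(148, 330) [0.479  0.193  0.0302]
(311, 120) [0.5751 0.2817 0.0315]
(0.5646, 0.2057, 0.0376) [311.36312469 291.60386459]
(0.5646, 0.2057, 0.0126) [311.62466523 272.64124106]
(0.5611, 0.1765, 0.03) [312.60675993 338.6504189 ]
[0.57474108 0.27178648 0.18910272]
```

```bash
python3 - <<'E'
import numpy as np
from h import *
c=dict(np.load("w1.npz"));K=np.linalg.inv(c["K"])
for u,v in [(195,296),(204,294),(204,300),(426,294),(426,300),(434,296),(200,320)]:
    d=c["depth"][v,u]; print(v,u,(c["R"].T@(K@np.array([u,v,1.])*d-c["t"])).round(4))
E
```

```text
296 195 [0.5237 0.2173 0.1572]
294 204 [0.5259 0.2162 0.1537]
300 204 [0.5252 0.2136 0.1533]
294 426 [0.6112 0.2053 0.1558]
300 426 [0.6104 0.2041 0.1583]
296 434 [0.6136 0.2051 0.1578]
320 200 [0.5255 0.2095 0.1621]
```

>>> jog_arm([
  [0,0,0,0,0,0,1],
  [0,0,0,0,0,0,1],
  [0,0,0,0,0,0,1],
  [0,0,0,0,0,0,1],
  [0,0,0,0,0,0,1],
])

```text
clock: 3.87
position: [0.5646, 0.2057, 0.0376]
ee_rot: [0.754, 0.657, 0.0, -0.0]
ft_force: [-0.8, -0.7, 0.3]
grip_width: 0.703
grasp_force: 0.0
```

>>> jog_arm([
  [0,0,0.006,0,0,0,1],
  [0,0,0.012,0,0,0,1],
  [0,0,0.018,0,0,0,1],
  [0,0,0.018,0,0,0,1],
  [0,0,0.018,0,0,0,1],
])

```text
clock: 4.28
position: [0.5642, 0.2055, 0.0188]
ee_rot: [0.754, 0.657, -0.001, -0.0]
ft_force: [-0.5, -1.0, -0.5]
grip_width: 0.999
grasp_force: 0.0
```

```bash
python3 go.py .5652 .2062 .0 -7.85; python3 - <<'E'
import numpy as np
from h import *
from workcell import optics
c=optics.camera("wrist");K=np.linalg.inv(c["K"])
np.savez("w3.npz",**c)
D=c["depth"];v,u=np.mgrid[0:480,0:640]
W=(np.stack([u,v,np.ones_like(u)],-1)@K.T*D[...,None]-c["t"])@c["R"]
for r in range(240,320,8): print(r,[tuple(W[r,k].round(3)) for k in (190,200,206,420,426,432)])
E
```

```text
shift [0.0008 0.0009 0.0188] turn [-0.001   0.0007  0.    ] pos [0.5642 0.2055 0.0188] ft [-0.458  -0.9709 -0.5257] t 4.2833 q [-0.6791  0.4823  0.3162  1.7447 -0.179   0.9441 -0.4281] grip 0.9989455694457944 0.0
240 [(np.float64(0.506), np.float64(0.233), np.float64(-0.001)), (np.float64(0.511), np.float64(0.233), np.float64(-0.001)), (np.float64(0.513), np.float64(0.232), np.float64(-0.002)), (np.float64(0.621), np.float64(0.217), np.float64(-0.001)), (np.float64(0.624), np.float64(0.217), np.float64(0.0)), (np.float64(0.627), np.float64(0.217), np.float64(-0.0))]
248 [(np.float64(0.505), np.float64(0.23), np.float64(0.0)), (np.float64(0.574), np.float64(0.272), np.float64(0.17)), (np.float64(0.513), np.float64(0.228), np.float64(-0.001)), (np.float64(0.621), np.float64(0.213), np.float64(-0.0)), (np.float64(0.624), np.float64(0.213), np.float64(-0.0)), (np.float64(0.627), np.float64(0.213), np.float64(0.0))]
256 [(np.float64(0.504), np.float64(0.225), np.float64(0.0)), (np.float64(0.509), np.float64(0.225), np.float64(0.0)), (np.float64(0.574), np.float64(0.272), np.float64(0.17))
[... 1955 characters left out ...]
t64(0.523), np.float64(0.223), np.float64(0.056)), (np.float64(0.524), np.float64(0.22), np.float64(0.05)), (np.float64(0.523), np.float64(0.216), np.float64(0.042)), (np.float64(0.608), np.float64(0.204), np.float64(0.042)), (np.float64(0.608), np.float64(0.208), np.float64(0.05)), (np.float64(0.609), np.float64(0.211), np.float64(0.055))]
312 [(np.float64(0.524), np.float64(0.222), np.float64(0.06)), (np.float64(0.524), np.float64(0.217), np.float64(0.051)), (np.float64(0.523), np.float64(0.214), np.float64(0.045)), (np.float64(0.608), np.float64(0.201), np.float64(0.042)), (np.float64(0.608), np.float64(0.204), np.float64(0.049)), (np.float64(0.609), np.float64(0.208), np.float64(0.056))]
```

The z reading is consistently about 37 mm low against the camera depth: the shut tips sit at reported z + 0.0125. x and y agree. I'll use this measured offset and lower the gripper to reported z ≈ 0.

>>> jog_arm([
  [0.001,0.001,0.006,0,0,0,1],
  [0.001,0.001,0.012,0,0,0,1],
  [0.001,0.001,0.018,0,0,0,1],
  [0.001,0.001,0.018,0,0,0,1],
  [0.001,0.001,0.018,0,0,0,1],
])

```text
clock: 4.75
position: [0.5653, 0.2064, 0.0009]
ee_rot: [0.754, 0.657, -0.001, -0.0]
ft_force: [0.1, -0.2, -0.0]
grip_width: 1.002
grasp_force: 0.0
```

>>> jog_arm([
  [0,0,0,0,0,0,-1],
  [0,0,0,0,0,0,-1],
  [0,0,0,0,0,0,-1],
  [0,0,0,0,0,0,-1],
  [0,0,0,0,0,0,-1],
])

```text
clock: 5.17
position: [0.5658, 0.2066, 0.0017]
ee_rot: [0.754, 0.657, 0.0, -0.0]
ft_force: [-1.9, 0.4, 0.8]
grip_width: 0.3
grasp_force: 0.1
```

>>> jog_arm([
  [0,0,0,0,0,0,-1],
  [0,0,0,0,0,0,-1],
  [0,0,0,0,0,0,-1],
])

```text
clock: 5.42
position: [0.5658, 0.2066, 0.0018]
ee_rot: [0.754, 0.657, 0.0, -0.0]
ft_force: [-1.7, 0.7, 3.0]
grip_width: 0.265
grasp_force: 63.6
```

```bash
python3 go.py .5652 .2062 .0 -7.85; python3 - <<'E'
import numpy as np
from h import *
from workcell import optics
c=optics.camera("wrist");K=np.linalg.inv(c["K"])
D=c["depth"];v,u=np.mgrid[0:480,0:640]
W=(np.stack([u,v,np.ones_like(u)],-1)@K.T*D[...,None]-c["t"])@c["R"]
import cv2; cv2.imwrite("pics/w4.png",c["color"][:,:,::-1])
E
```

```text
shift [-0.0005 -0.0005  0.0018] turn [ 0.     -0.0003 -0.    ] pos [0.5658 0.2066 0.0018] ft [-1.6992  0.7284  3.013 ] t 5.4167 q [-0.6736  0.5086  0.3098  1.7487 -0.1889  0.9133 -0.4218] grip 0.2654084415536036 63.57923626899719
```

View pics/w4.png

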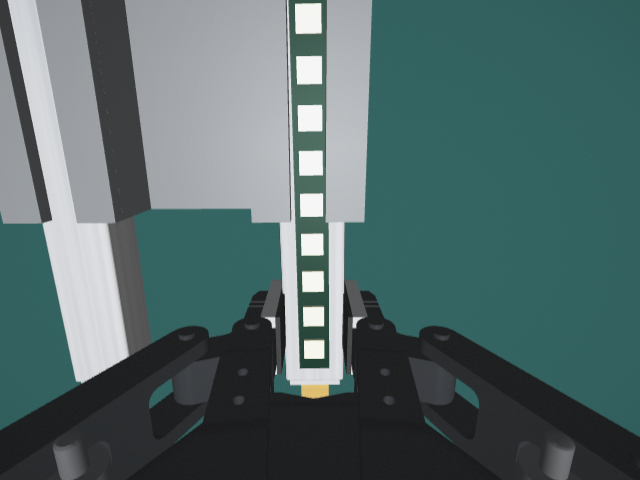

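The bar is held at about 64 N. The pull is along tool −x.

>>> jog_arm([
  [-0.006,0,0,0,0,0,-1],
  [-0.014,0,0,0,0,0,-1],
  [-0.024,0,0,0,0,0,-1],
  [-0.036,0,0,0,0,0,-1],
  [-0.048,0,0,0,0,0,-1],
])

```text
clock: 5.88
position: [0.5589, 0.1573, 0.0015]
ee_rot: [0.754, 0.657, -0.0, 0.0]
ft_force: [-0.2, 1.0, 0.4]
grip_width: 0.266
grasp_force: 63.3
```

>>> jog_arm([
  [-0.016,0,0,0,0,0,-1],
  [-0.032,0,0,0,0,0,-1],
  [-0.048,0,0,0,0,0,-1],
  [-0.064,0,0,0,0,0,-1],
  [-0.08,0,0,0,0,0,-1],
])

```text
clock: 6.3
position: [0.5472, 0.077, 0.0011]
ee_rot: [0.754, 0.657, -0.001, -0.0]
ft_force: [0.1, -0.3, -1.0]
grip_width: 0.266
grasp_force: 62.9
```

>>> jog_arm([
  [-0.01,0,-0.005,0,0,0,-1],
  [-0.01,0,-0.02,0,0,0,-1],
  [-0.01,0,-0.02,0,0,0,-1],
  [-0.01,0,-0.02,0,0,0,-1],
])

```text
clock: 6.63
position: [0.5473, 0.0695, 0.022]
ee_rot: [0.754, 0.657, 0.001, 0.0]
ft_force: [-0.4, -0.1, -1.3]
grip_width: 0.261
grasp_force: 63.0
```

```bash
python3 go.py .5208 -.17 .01 2.7
```

```text
shift [-0.2409  0.0066  0.0119] turn [ 0.0012 -0.0007 -0.1846] pos [0.5473 0.0695 0.022 ] ft [-0.4196 -0.1261 -1.3323] t 6.6333 q [-0.5143  0.3869  0.36    1.8786 -0.1704  0.9044 -0.2106] grip 0.2609956104452361 62.9959774017334
```

>>> jog_arm([
  [-0.03,0,0,0,0,-0.06,-1],
  [-0.065,0.001,0,0,0,-0.12,-1],
  [-0.1,0.003,0,0,0,-0.184,-1],
  [-0.135,0.005,0,0,0,-0.184,-1],
  [-0.17,0.007,0,0,0,-0.184,-1],
])

```text
clock: 7.05
position: [0.5299, -0.1006, 0.0209]
ee_rot: [0.69, 0.724, -0.0, -0.0]
ft_force: [1.5, -0.2, -0.8]
grip_width: 0.265
grasp_force: 62.9
```

>>> jog_arm([
  [-0.03,0,0,0,0,0,-1],
  [-0.055,0,0,0,0,0,-1],
  [-0.06,0,0,0,0,0,-1],
  [-0.06,0,0,0,0,0,-1],
])

```text
clock: 7.38
position: [0.5328, -0.1614, 0.0209]
ee_rot: [0.691, 0.723, -0.001, -0.0]
ft_force: [-0.2, 1.1, -1.7]
grip_width: 0.266
grasp_force: 62.9
```

```bash
python3 go.py .5262 -.165 -.006 2.7
```

```text
shift [-0.0033 -0.0067  0.0269] turn [-0.0009  0.0007 -0.0031] pos [ 0.5328 -0.1614  0.0209] ft [-0.1856  1.0531 -1.7183] t 7.3833 q [-0.1358  0.4062  0.4132  1.8666 -0.2012  0.9103  0.4157] grip 0.2663767347231856 62.947726249694824
```

>>> jog_arm([
  [-0.003,-0.007,0.01,0,0,-0.003,-1],
  [-0.003,-0.007,0.018,0,0,-0.003,-1],
  [-0.003,-0.007,0.026,0,0,-0.003,-1],
  [-0.003,-0.007,0.026,0,0,-0.003,-1],
  [-0.003,-0.007,0.026,0,0,-0.003,-1],
])

```text
clock: 7.8
position: [0.5262, -0.1617, -0.0054]
ee_rot: [0.689, 0.725, -0.0, -0.001]
ft_force: [1.0, -0.8, -0.7]
grip_width: 0.264
grasp_force: 62.9
```

>>> jog_arm([
  [0,0,0.0015,0,0,0,-1],
  [0,0,0.0015,0,0,0,-1],
  [0,0,0.0015,0,0,0,-1],
])

```text
clock: 8.05
position: [0.5269, -0.1626, -0.0058]
ee_rot: [0.689, 0.725, 0.0, 0.0]
ft_force: [0.4, -0.3, -1.6]
grip_width: 0.266
grasp_force: 62.9
```

```bash
python3 go.py .5262 -.165 -.0085 2.7
```

```text
shift [-0.0023 -0.0008  0.0027] turn [ 0.0005 -0.0001  0.0031] pos [ 0.5269 -0.1626 -0.0058] ft [ 0.3514 -0.3286 -1.6022] t 8.05 q [-0.1208  0.4369  0.4006  1.8937 -0.221   0.8535  0.4424] grip 0.2658103677683036 62.93872833251953
```

>>> jog_arm([
  [0,0,0.001,0,0,0,-1],
  [0,0,0.002,0,0,0,-1],
  [0,0,0.0025,0,0,0,-1],
  [0,0,0.0025,0,0,0,-1],
])

```text
clock: 8.38
position: [0.5268, -0.1628, -0.0078]
ee_rot: [0.689, 0.725, 0.0, 0.0]
ft_force: [-2.5, 1.9, 7.4]
grip_width: 0.263
grasp_force: 64.1
```

```bash
python3 go.py .5262 -.165 -.0085 2.7
```

```text
shift [-0.0022 -0.0007  0.0007] turn [ 0.0005 -0.0004  0.0028] pos [ 0.5268 -0.1628 -0.0078] ft [-2.4996  1.8768  7.4104] t 8.3833 q [-0.1192  0.4404  0.3994  1.8944 -0.2232  0.8497  0.4441] grip 0.2631661390663757 64.06949758529663
```

>>> jog_arm([
  [0,0,0,0,0,0,1],
  [0,0,0,0,0,0,1],
  [0,0,0,0,0,0,1],
  [0,0,0,0,0,0,1],
  [0,0,0,0,0,0,1],
])

```text
clock: 8.8
position: [0.5266, -0.1628, -0.0085]
ee_rot: [0.689, 0.725, 0.0, -0.0]
ft_force: [0.7, -0.1, -1.0]
grip_width: 0.947
grasp_force: 0.0
```

>>> jog_arm([
  [0,0,0,0,0,0,1],
  [0,0,0,0,0,0,1],
  [0,0,-0.02,0,0,0,1],
  [0,0,-0.05,0,0,0,1],
  [0.03,0,-0.08,0,0,0,1],
])

```text
clock: 9.22
position: [0.5239, -0.1387, 0.0717]
ee_rot: [0.692, 0.722, -0.002, 0.001]
ft_force: [0.3, 0.3, 0.8]
grip_width: 0.998
grasp_force: 0.0
```

>>> jog_arm([
  [0.035,0,-0.02,0,0,0,1],
  [0.07,0,-0.05,0,0,0,1],
  [0.097,0,-0.08,0,0,0,1],
  [0.097,0,-0.08,0,0,0,1],
])

```text
clock: 9.55
position: [0.5227, -0.0303, 0.1562]
ee_rot: [0.687, 0.727, 0.004, 0.001]
ft_force: [0.9, 0.5, 0.5]
grip_width: 1.004
grasp_force: 0.0
```

>>> jog_arm([
  [0.04,0,0,0,0,0,1],
  [0.04,0,0,0,0,0,1],
  [0.04,0,0,0,0,0,1],
  [0.04,0,0,0,0,0,1],
])

```text
clock: 9.88
position: [0.5181, 0.0031, 0.1508]
ee_rot: [0.689, 0.725, -0.0, -0.0]
ft_force: [-0.4, -0.4, 0.6]
grip_width: 1.0
grasp_force: 0.0
```

```bash
python3 - <<'E'
from workcell import optics
import cv2,numpy as np
c=optics.camera("wrist"); cv2.imwrite("pics/w5.png",c["color"][:,:,::-1]); np.savez("w5.npz",**c)
E
python3 go.py .5206 -.036 -.008 2.7
```

```text
shift [-0.0385  0.0006  0.1588] turn [-0.0003  0.0003  0.0018] pos [0.5182 0.0025 0.1508] ft [-0.0712 -1.0759 -0.5667] t 9.9333 q [-0.4178  0.149   0.3553  1.8518 -0.0563  1.1508  0.0058] grip 0.9967488495399782 0.0
```

View pics/w5.png

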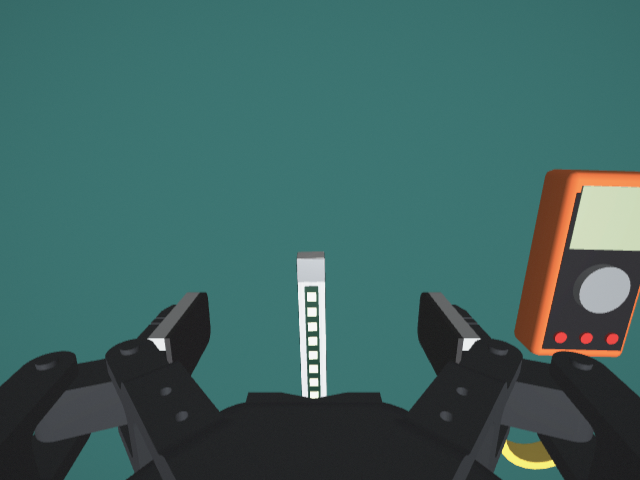

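The wrist view shows the bar flat on the bench. Its tail top edge is at (297–325, 258), the grey plastic ends at row 282, and the LEDs run from (311.5,297) to (314,394).

```bash
python3 - <<'E'
import numpy as np
from h import *
c=dict(np.load("w5.npz"))
for u,v in [(297.5,258),(325,258),(311,258),(311,282),(311.5,297),(314,394)]: print(px2w(c,u,v,.02)[:2].round(4))
D=c["depth"];K=np.linalg.inv(c["K"]);v,u=np.mgrid[0:480,0:640]
W=(np.stack([u,v,np.ones_like(u)],-1)@K.T*D[...,None]-c["t"])@c["R"]
m=np.zeros_like(D,bool);m[255:390,290:335]=1; m&=(W[...,2]>.014)&(W[...,2]<.026)
import cv2; P=W[m]; print(m.sum(),P[:,2].mean(),cv2.minAreaRect(P[:,:2].astype(np.float32)))
far=P[P[:,1]<-.07];print(P[P[:,1]>-.05].mean(0),far.mean(0))
E
```

```text
[ 0.5069 -0.0246]
[ 0.5303 -0.0235]
[ 0.5184 -0.0241]
[ 0.5194 -0.0459]
[ 0.5205 -0.06  ]
[ 0.5277 -0.1603]
3546 0.020276381971630307 ((0.5222579836845398, -0.08983616530895233), (0.024194534868001938, 0.13222074508666992), 4.152125358581543)
[ 0.51862062 -0.03610316  0.01982434] [ 0.52391895 -0.11102191  0.02043432]
```

>>> jog_arm([
  [-0.035,0.001,0.02,0,0,-0.02,1],
  [-0.039,0.001,0.05,0,0,-0.02,1],
  [-0.039,0.001,0.085,0,0,-0.02,1],
  [-0.039,0.001,0.12,0,0,-0.02,1],
  [-0.039,0.001,0.12,0,0,-0.02,1],
])

```text
clock: 10.35
position: [0.5167, -0.0369, 0.0252]
ee_rot: [0.683, 0.731, -0.004, -0.003]
ft_force: [-0.7, -0.6, -0.4]
grip_width: 1.005
grasp_force: 0.0
```

>>> jog_arm([
  [0,0,0,0,0,0,1],
  [0,0,0,0,0,0,1],
  [0,0,0,0,0,0,1],
])

```text
clock: 10.6
position: [0.5228, -0.0357, 0.0333]
ee_rot: [0.682, 0.731, 0.001, 0.001]
ft_force: [-0.4, 0.7, 0.7]
grip_width: 1.0
grasp_force: 0.0
```

```bash
python3 go.py .5193 -.037 -.0075 4.0
```

```text
shift [-0.0011 -0.0038  0.0408] turn [ 0.0034 -0.0002 -0.0003] pos [ 0.5228 -0.0357  0.0333] ft [-0.4379  0.6503  0.6611] t 10.6 q [-0.338   0.3136  0.3648  1.9452 -0.1411  0.9036  0.1673] grip 0.9998193125944542 0.0
```

>>> jog_arm([
  [-0.001,-0.003,0.012,0,0,0,1],
  [-0.001,-0.003,0.024,0,0,0,1],
  [-0.001,-0.003,0.034,0,0,0,1],
  [-0.001,-0.003,0.038,0,0,0,1],
  [-0.001,-0.003,0.038,0,0,0,1],
])

```text
clock: 11.02
position: [0.5177, -0.0365, -0.0078]
ee_rot: [0.682, 0.731, -0.001, -0.001]
ft_force: [0.4, 0.2, -0.8]
grip_width: 1.001
grasp_force: 0.0
```

>>> jog_arm([
  [0,0,0,0,0,0,1],
  [0,0,0,0,0,0,1],
  [0,0,0,0,0,0,1],
])

```text
clock: 11.27
position: [0.5187, -0.0366, -0.0065]
ee_rot: [0.682, 0.731, 0.0, 0.0]
ft_force: [-0.4, 0.3, -0.2]
grip_width: 1.0
grasp_force: 0.0
```

```bash
python3 go.py .5193 -.037 -.0075 4.0
```

```text
shift [-0.0004  0.0006  0.001 ] turn [ 0.0008 -0.0001  0.0002] pos [ 0.5187 -0.0366 -0.0065] ft [-0.3774  0.3288 -0.2461] t 11.2667 q [-0.3218  0.3729  0.35    1.9734 -0.1715  0.8225  0.1931] grip 1.0003072204657235 0.0
```

>>> jog_arm([
  [0,0,0.0005,0,0,0,-1],
  [0,0,0.0005,0,0,0,-1],
  [0,0,0.0005,0,0,0,-1],
  [0,0,0.0005,0,0,0,-1],
  [0,0,0.0005,0,0,0,-1],
], grip_force=45)

```text
clock: 11.68
position: [0.5183, -0.0366, -0.0074]
ee_rot: [0.682, 0.731, 0.0, -0.0]
ft_force: [-0.4, 1.2, -0.3]
grip_width: 0.296
grasp_force: 0.0
```

>>> jog_arm([
  [0,0,0,0,0,0,-1],
  [0,0,0,0,0,0,-1],
  [0,0,0,0,0,0,-1],
  [0,0,0,0,0,0,-1],
])

```text
clock: 12.02
position: [0.5184, -0.0366, -0.0073]
ee_rot: [0.682, 0.731, 0.0, 0.0]
ft_force: [-1.0, -0.6, 4.7]
grip_width: 0.271
grasp_force: 44.9
```

>>> jog_arm([
  [0,0,-0.004,0,0,0,-1],
  [0,0,-0.008,0,0,0,-1],
  [0,0,-0.0125,0,0,0.01,-1],
  [0,0,-0.0125,0,0,0.023,-1],
  [0,0,-0.0125,0,0,0.023,-1],
])

```text
clock: 12.43
position: [0.5185, -0.0366, 0.0053]
ee_rot: [0.691, 0.723, 0.0, 0.0]
ft_force: [-0.9, -0.2, -1.5]
grip_width: 0.27
grasp_force: 44.2
```

>>> jog_arm([
  [0,0,0,0,0,0,-1],
  [0,0,0,0,0,0,-1],
  [0,0,0,0,0,0,-1],
])

```text
clock: 12.68
position: [0.5181, -0.0366, 0.0048]
ee_rot: [0.69, 0.724, -0.0, -0.0]
ft_force: [0.1, 0.2, -0.7]
grip_width: 0.266
grasp_force: 44.2
```

```bash
cat > meas.py <<'E'
# bar + sleeve measured in one picture of the top camera (depth + colour)
import numpy as np,cv2
from h import *
from workcell import optics
c=optics.camera("top"); np.savez("topm.npz",**c)
D=c["depth"];K=np.linalg.inv(c["K"]);v,u=np.mgrid[0:480,0:640]
W=(np.stack([u,v,np.ones_like(u)],-1)@K.T*D[...,None]-c["t"])@c["R"]
cv2.imwrite("pics/t2.png",cv2.resize(c["color"][215:285,290:440,::-1],(750,350),interpolation=cv2.INTER_CUBIC))
m=(abs(W[...,0]-.527)<.04)&(W[...,1]<-.08)&(W[...,1]>-.225)&(W[...,2]>.02)&(W[...,2]<.045)
P=W[m]; print(len(P)); A=np.c_[P[:,1],np.ones(len(P))]
print("z(y)",np.linalg.lstsq(A,P[:,2],rcond=None)[0],"x(y)",np.linalg.lstsq(A,P[:,0],rcond=None)[0],P.mean(0),P[:,1].min())
E
python3 meas.py; python3 go.py .5206 -.037 .004 2.72
```

```text
362
z(y) [0.03092999 0.03740178] x(y) [-0.04926239  0.51691669] [ 0.52475941 -0.15920304  0.03247763] -0.20803918690679815
shift [-0.0005  0.0025  0.0008] turn [-0.0003 -0.0001 -0.0004] pos [ 0.5181 -0.0366  0.0048] ft [ 0.5922 -0.6115 -0.7385] t 12.7333 q [-0.331   0.3537  0.3596  1.9692 -0.1635  0.8466  0.1641] grip 0.2655492181249232 44.19175744056702
```

View pics/t2.png

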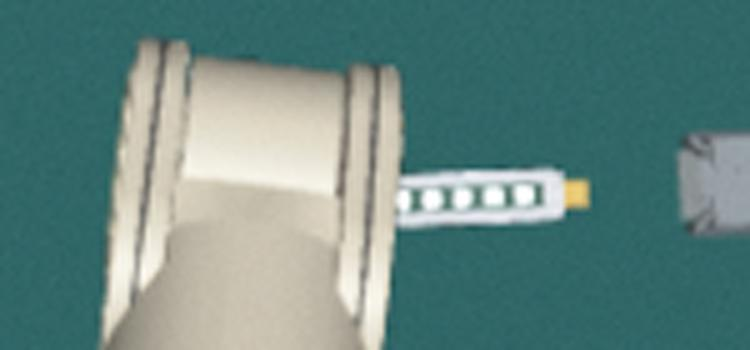

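>>> jog_arm([
  [-0.01,0.001,0,0,0,0,-1],
  [-0.025,0.001,0.001,0,0,0,-1],
  [-0.04,0.001,0.001,0,0,0,-1],
  [-0.045,0.001,0.001,0,0,0,-1],
  [-0.045,0.001,0.001,0,0,0,-1],
])

```text
clock: 13.15
position: [0.5212, -0.0836, 0.004]
ee_rot: [0.691, 0.723, -0.0, 0.0]
ft_force: [0.1, 0.1, -1.5]
grip_width: 0.271
grasp_force: 44.2
```

>>> jog_arm([
  [0,0,0,0,0,0,-1],
  [0,0,0,0,0,0,-1],
])

```text
clock: 13.32
position: [0.5214, -0.0807, 0.0039]
ee_rot: [0.69, 0.724, 0.0, -0.0]
ft_force: [0.8, 0.3, -1.7]
grip_width: 0.269
grasp_force: 44.2
```

```bash
sed -i 's/-.08)&(W\[...,1\]>-.225/-.125)\&(W[...,1]>-.243/;s/290:440/360:510/' meas.py; cat >> meas.py <<'E'
rows=[(round(y,3),W[m&(abs(W[...,1]-y)<.004)].mean(0).round(4)) for y in np.arange(-.24,-.13,.012) if (m&(abs(W[...,1]-y)<.004)).any()]
for y,p in rows: print(y,p[0],p[2],"sleeve axis x",round(.5338-(p[1]+.324)*.048,4))
E
python3 meas.py; python3 go.py .5209 -.0816 .004 2.72
```

```text
270
z(y) [0.01884125 0.03534119] x(y) [-0.06199121  0.51563398] [ 0.5285777  -0.20879934  0.03140715] -0.24271411531841852
-0.24 0.5295 0.0291 sleeve axis x 0.5297
-0.228 0.5299 0.0311 sleeve axis x 0.5292
-0.216 0.5291 0.0326 sleeve axis x 0.5286
-0.204 0.5283 0.0309 sleeve axis x 0.528
-0.192 0.5275 0.0316 sleeve axis x 0.5275
-0.18 0.5268 0.0319 sleeve axis x 0.5269
shift [-0.001  -0.0006 -0.0001] turn [-0.0001 -0.0006  0.0007] pos [ 0.5214 -0.0805  0.0039] ft [ 0.4988  0.7324 -1.6115] t 13.3667 q [-0.257   0.3725  0.3747  1.9494 -0.1787  0.8516  0.2608] grip 0.2716076362408148 44.174795150756836
```

Bar and sleeve line up within about 0.5 mm, so I'm starting the insertion slowly.

>>> jog_arm([
  [-0.004,-0.0005,0,0,0,0,-1],
  [-0.008,-0.0005,0,0,0,0,-1],
  [-0.012,-0.0005,0,0,0,0,-1],
  [-0.016,-0.0005,0,0,0,0,-1],
  [-0.02,-0.0005,0,0,0,0,-1],
])

```text
clock: 13.78
position: [0.5219, -0.1021, 0.004]
ee_rot: [0.69, 0.723, 0.0, 0.0]
ft_force: [-0.8, -0.1, -1.4]
grip_width: 0.269
grasp_force: 44.2
```

>>> jog_arm([
  [-0.002,0,0,0,0,0,-1],
  [-0.004,0,0,0,0,0,-1],
  [-0.006,0,0,0,0,0,-1],
  [-0.008,0,0,0,0,0,-1],
  [-0.008,0,0,0,0,0,-1],
])

```text
clock: 14.2
position: [0.5223, -0.1095, 0.004]
ee_rot: [0.69, 0.724, 0.0, -0.0]
ft_force: [-0.5, 1.0, -1.8]
grip_width: 0.265
grasp_force: 44.2
```

```bash
python3 go.py .5229 -.1086 .004 2.72
```

```text
shift [ 0.0009  0.0007 -0.    ] turn [ 0.0001 -0.0004 -0.0005] pos [ 0.5223 -0.1095  0.004 ] ft [-0.4919  1.0454 -1.7596] t 14.2 q [-0.2092  0.3849  0.3846  1.9345 -0.1881  0.8566  0.3207] grip 0.26532422314472515 44.19919967651367
```

>>> jog_arm([
  [-0.002,0,0,0,0,0,-1],
  [-0.004,0,0,0,0,0,-1],
  [-0.006,0,0,0,0,0,-1],
  [-0.008,0,0,0,0,0,-1],
  [-0.01,0,0,0,0,0,-1],
])

```text
clock: 14.62
position: [0.5229, -0.1198, 0.0041]
ee_rot: [0.69, 0.724, 0.0, 0.0]
ft_force: [0.9, 0.6, -1.0]
grip_width: 0.268
grasp_force: 44.2
```

>>> jog_arm([
  [0,0,0,0,0,0,-1],
  [0,0,0,0,0,0,-1],
])

```text
clock: 14.78
position: [0.5229, -0.12, 0.0041]
ee_rot: [0.69, 0.723, 0.0, 0.0]
ft_force: [1.8, -1.2, -0.7]
grip_width: 0.267
grasp_force: 44.2
```

```bash
python3 go.py .5238 -.12 .004 2.72
```

```text
shift [-0.      0.0009  0.0001] turn [ 0.0005  0.0004 -0.0008] pos [ 0.5229 -0.12    0.0041] ft [ 1.8068 -1.1551 -0.7177] t 14.7833 q [-0.1924  0.3902  0.3881  1.9278 -0.1909  0.8585  0.3413] grip 0.26746301924793175 44.21374797821045
```

>>> jog_arm([
  [-0.003,0,0,0,0,0,-1],
  [-0.006,0,0,0,0,0,-1],
  [-0.009,0.0003,0,0,0,0,-1],
  [-0.012,0.0003,0,0,0,0,-1],
  [-0.015,0.0003,0,0,0,0,-1],
])

```text
clock: 15.2
position: [0.5237, -0.1348, 0.004]
ee_rot: [0.69, 0.723, 0.0, -0.0]
ft_force: [1.8, 1.1, -2.4]
grip_width: 0.27
grasp_force: 44.2
```

>>> jog_arm([
  [0,0,0,0,0,0,-1],
  [0,0,0,0,0,0,-1],
])

```text
clock: 15.37
position: [0.5237, -0.135, 0.004]
ee_rot: [0.691, 0.723, -0.0, 0.0]
ft_force: [0.9, -0.4, -0.4]
grip_width: 0.268
grasp_force: 44.2
```

>>> jog_arm([
  [-0.003,0,0,0,0,0,-1],
  [-0.006,0,0,0,0,0,-1],
  [-0.009,0,0,0,0,0,-1],
  [-0.012,0,0,0,0,0,-1],
  [-0.015,0,0,0,0,0,-1],
])

```text
clock: 15.78
position: [0.5244, -0.1497, 0.004]
ee_rot: [0.69, 0.724, 0.0, -0.0]
ft_force: [0.8, 1.3, -1.3]
grip_width: 0.271
grasp_force: 44.2
```

>>> jog_arm([
  [-0.003,0,0,0,0,0,-1],
  [-0.006,0,0,0,0,0,-1],
  [-0.009,0,0,0,0,0,-1],
  [-0.012,0,0,0,0,0,-1],
  [-0.015,0,0,0,0,0,-1],
])

```text
clock: 16.2
position: [0.5251, -0.1647, 0.004]
ee_rot: [0.69, 0.724, 0.0, -0.0]
ft_force: [0.9, 0.9, -1.4]
grip_width: 0.271
grasp_force: 44.2
```

```bash
python3 go.py .5253 -.165 .004 2.72
```

```text
shift [-0.0003  0.0002 -0.    ] turn [-0.     -0.0001 -0.0005] pos [ 0.5251 -0.1647  0.004 ] ft [ 0.9377  0.8611 -1.3583] t 16.2 q [-0.1162  0.4189  0.3993  1.8917 -0.2083  0.8715  0.4339] grip 0.2713823960445108 44.21001076698303
```

Shoulder is now at about −0.003 in the sleeve frame, and the contact can be reached from about 0.030.

>>> jog_arm([
  [-0.003,0,0,0,0,0,-1],
  [-0.006,0,0,0,0,0,-1],
  [-0.009,0,0,0,0,0,-1],
  [-0.012,0,0,0,0,0,-1],
  [-0.015,0,0,0,0,0,-1],
])

```text
clock: 16.62
position: [0.5259, -0.1797, 0.004]
ee_rot: [0.69, 0.724, 0.0, -0.0]
ft_force: [1.0, 1.2, -1.6]
grip_width: 0.271
grasp_force: 44.2
```

>>> jog_arm([
  [-0.0015,0,0,0,0,0,-1],
  [-0.003,0,0,0,0,0,-1],
  [-0.0045,0,0,0,0,0,-1],
  [-0.006,0,0,0,0,0,-1],
  [-0.0075,0,0,0,0,0,-1],
])

```text
clock: 17.03
position: [0.5261, -0.187, 0.004]
ee_rot: [0.69, 0.724, 0.0, -0.0]
ft_force: [1.2, 1.1, -1.2]
grip_width: 0.268
grasp_force: 44.2
```

>>> jog_arm([
  [-0.001,0,0,0,0,0,-1],
  [-0.002,0,0,0,0,0,-1],
  [-0.003,0,0,0,0,0,-1],
  [-0.004,0,0,0,0,0,-1],
  [-0.004,0,0,0,0,0,-1],
])

```text
clock: 17.45
position: [0.5264, -0.1912, 0.004]
ee_rot: [0.69, 0.723, 0.0, 0.0]
ft_force: [1.7, -0.4, -1.5]
grip_width: 0.27
grasp_force: 44.2
```

>>> jog_arm([
  [-0.001,0,0,0,0,0,-1],
  [-0.002,0,0,0,0,0,-1],
  [-0.003,0,0,0,0,0,-1],
  [-0.004,0,0,0,0,0,-1],
])

```text
clock: 17.78
position: [0.5265, -0.1949, 0.004]
ee_rot: [0.69, 0.724, 0.0, -0.0]
ft_force: [1.5, 1.0, -1.4]
grip_width: 0.269
grasp_force: 44.2
```

>>> jog_arm([
  [-0.001,0,0,0,0,0,-1],
  [-0.002,0,0,0,0,0,-1],
  [-0.003,0,0,0,0,0,-1],
  [-0.004,0,0,0,0,0,-1],
])

```text
clock: 18.12
position: [0.5267, -0.199, 0.004]
ee_rot: [0.69, 0.724, 0.0, -0.0]
ft_force: [1.6, 1.3, -1.6]
grip_width: 0.27
grasp_force: 44.2
```

>>> jog_arm([
  [-0.001,0,0,0,0,0,-1],
  [-0.002,0,0,0,0,0,-1],
  [-0.003,0,0,0,0,0,-1],
  [-0.004,0,0,0,0,0,-1],
])

```text
clock: 18.45
position: [0.5268, -0.2019, 0.0038]
ee_rot: [0.69, 0.724, 0.0, -0.001]
ft_force: [1.0, 3.9, -1.1]
grip_width: 0.268
grasp_force: 44.3
```

Force along the insertion axis is up to 3.9 N, so the plug may have met the contact. From here I'll use smaller steps.

>>> jog_arm([
  [-0.0005,0,0,0,0,0,-1],
  [-0.001,0,0,0,0,0,-1],
  [-0.0015,0,0,0,0,0,-1],
  [-0.002,0,0,0,0,0,-1],
])

```text
clock: 18.78
position: [0.527, -0.204, 0.0038]
ee_rot: [0.69, 0.724, 0.0, -0.001]
ft_force: [0.1, 4.9, -1.0]
grip_width: 0.268
grasp_force: 44.3
```

>>> jog_arm([
  [-0.0005,0,0,0,0,0,-1],
  [-0.001,0,0,0,0,0,-1],
  [-0.0015,0,0,0,0,0,-1],
  [-0.0015,0,0,0,0,0,-1],
])

```text
clock: 19.12
position: [0.527, -0.2054, 0.0038]
ee_rot: [0.69, 0.724, 0.0, -0.001]
ft_force: [1.0, 4.6, -0.6]
grip_width: 0.271
grasp_force: 44.3
```

>>> jog_arm([
  [-0.0004,0,0,0,0,0,-1],
  [-0.0008,0,0,0,0,0,-1],
  [-0.001,0,0,0,0,0,-1],
  [-0.001,0,0,0,0,0,-1],
])

```text
clock: 19.45
position: [0.527, -0.2054, 0.0036]
ee_rot: [0.69, 0.724, 0.001, -0.001]
ft_force: [1.4, 7.9, -0.1]
grip_width: 0.27
grasp_force: 44.3
```

>>> jog_arm([
  [-0.0003,0,0,0,0,0,-1],
  [-0.0006,0,0,0,0,0,-1],
  [-0.0006,0,0,0,0,0,-1],
  [-0.0006,0,0,0,0,0,-1],
])

```text
clock: 19.78
position: [0.527, -0.2055, 0.0036]
ee_rot: [0.69, 0.724, 0.001, -0.002]
ft_force: [0.3, 9.5, 0.2]
grip_width: 0.269
grasp_force: 44.4
```

>>> jog_arm([
  [-0.0005,0,0,0,0,0,-1],
  [-0.001,0,0,0,0,0,-1],
  [-0.0015,0,0,0,0,0,-1],
  [-0.0015,0,0,0,0,0,-1],
])

```text
clock: 20.12
position: [0.527, -0.2055, 0.0033]
ee_rot: [0.689, 0.724, 0.001, -0.002]
ft_force: [-0.7, 14.0, 0.8]
grip_width: 0.268
grasp_force: 44.5
```

Hard stop: position stays at −0.2055 while the force rises to 14 N. I'll take off the preload, then release.

>>> jog_arm([
  [0.001,0,0,0,0,0,-1],
  [0.002,0,0,0,0,0,-1],
  [0.0025,0,0,0,0,0,-1],
  [0.0025,0,0,0,0,0,-1],
])

```text
clock: 20.45
position: [0.527, -0.2055, 0.0037]
ee_rot: [0.69, 0.724, 0.0, -0.001]
ft_force: [1.4, 5.8, -0.0]
grip_width: 0.27
grasp_force: 44.3
```

>>> jog_arm([
  [0.0008,0,0.0008,0,0,0,-1],
  [0.0008,0,0.0008,0,0,0,-1],
  [0.0008,0,0.0008,0,0,0,1],
  [0.0008,0,0.0008,0,0,0,1],
  [0.0008,0,0.0008,0,0,0,1],
])

```text
clock: 20.87
position: [0.5268, -0.2072, 0.0033]
ee_rot: [0.691, 0.723, -0.0, 0.0]
ft_force: [-0.9, -0.6, 0.5]
grip_width: 0.689
grasp_force: 0.0
```

>>> jog_arm([
  [0,0,0,0,0,0,1],
  [0,0,0,0,0,0,1],
  [0,0,0,0,0,0,1],
  [0,0,0,0,0,0,1],
  [0,0,0,0,0,0,1],
])

```text
clock: 21.28
position: [0.5271, -0.2062, 0.0032]
ee_rot: [0.69, 0.724, 0.0, 0.0]
ft_force: [0.3, 0.8, -1.5]
grip_width: 1.004
grasp_force: 0.0
```

>>> jog_arm([
  [0,0,-0.015,0,0,0,1],
  [0,0,-0.04,0,0,0,1],
  [0,0,-0.07,0,0,0,1],
  [0.03,0,-0.1,0,0,0,1],
  [0.06,0,-0.12,0,0,0,1],
])

```text
clock: 21.7
position: [0.5245, -0.1478, 0.1258]
ee_rot: [0.692, 0.722, 0.0, 0.001]
ft_force: [1.1, 1.7, 0.5]
grip_width: 0.999
grasp_force: 0.0
```

>>> jog_arm([
  [0.035,0,0,0,0,0,1],
  [0.07,0,0,0,0,0,1],
  [0.07,0,0,0,0,0,1],
  [0.07,0,0,0,0,0,1],
])

```text
clock: 22.03
position: [0.521, -0.0741, 0.1233]
ee_rot: [0.689, 0.725, 0.0, -0.0]
ft_force: [-0.4, -1.1, 1.0]
grip_width: 0.997
grasp_force: 0.0
```

```bash
sed -i 's/-.243/-.25/;s/<-.125/<-.12/' meas.py; python3 meas.py; python3 go.py .5 0 .1 2.7
```

```text
244
z(y) [-0.02489328  0.02535016] x(y) [-0.04944631  0.5182797 ] [ 0.52923713 -0.22160241  0.03086657] -0.24969173818874435
-0.24 0.5301 0.032 sleeve axis x 0.5298
-0.228 0.5301 0.0313 sleeve axis x 0.5292
-0.216 0.5292 0.03 sleeve axis x 0.5286
-0.204 0.5285 0.0311 sleeve axis x 0.5281
-0.192 0.5266 0.0309 sleeve axis x 0.5276
shift [ 0.0769 -0.0172  0.0233] turn [ 0.0001 -0.      0.0014] pos [ 0.5209 -0.076   0.1233] ft [-0.4925 -0.6136  0.1547] t 22.0833 q [-0.2855  0.1985  0.3839  1.863  -0.0832  1.0955  0.1782] grip 0.9981149219383278 0.0
```

View pics/t2.png

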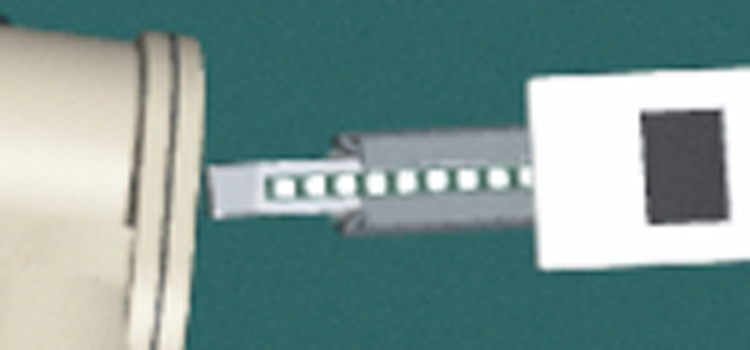

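The picture shows the bar level in the sleeve and released. Its tail is at pixel (208,190), about 72 mm outside the mouth, which is within the expected 38–76 mm.

>>> jog_arm([
  [0,0,0,0,0,0,1],
  [0,0,0,0,0,0,1],
])

```text
clock: 22.25
position: [0.5208, -0.0778, 0.1231]
ee_rot: [0.691, 0.723, -0.0, 0.0]
ft_force: [-0.5, 0.3, 0.3]
grip_width: 1.002
grasp_force: 0.0
```

```bash
python3 -c "
from workcell import workorder; print(workorder.hand_in())"
```

```text
the job is handed in; nothing more can be done
None
```

I handed the job in at about 22 s; no verdict came back. The LED bar is in the sleeve plug first and released, after its plug met the end contact's hard stop with about 14 N at the wrist; I never touched the plain bar, multimeter, tape roll or screwdriver.

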